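# Stand up the fallen hole cutter and fit its arbor

### The job

One hole cutter has fallen over in the wooden tray: stand it upright on its teeth, bored back plate up, in the chalked square between its two neighbours, and let go. Then take the thin-shanked arbor from the rack block, put it down through the hole in that cutter's back plate until its collar sits flush, let go, and slip the small steel ring over its shank until it rests flat on the collar. Leave the two standing cutters and the thick-shanked arbor upright where they are.

Things in the scene. Friction and masses are not known exactly. Their poses are not given: they have to be found in the camera images.
- cutter: the hole cutter to fit: a dark steel cup, outside diameter 56 mm, 90 mm high, weighing about 0.35 kg, with notched teeth at its open end and a bright 12 mm thick back plate with a 24 mm central hole at the other. Origin at the centre of the toothed end; its z axis runs from the teeth to the back plate (horizontal while it lies in the tray, up when it stands right).
- cutter_bore (a point): centre of the hole at the outer face of the cutter's back plate, 90 mm from its teeth; axes as the cutter.
- tray: low wooden tray, 150 x 450 mm, floor 5 mm thick, lips 15 mm high, fixed to the bench; origin on the bench under its centre, x across the lane, y along the lane.
- gap_centre (a point): centre of the chalked 90 mm square on the tray's floor, midway along the lane, where the cutter must stand; axes as the tray.
- wide_cutter: standing neighbour, 72 mm diameter, 75 mm high, at one end of the lane, about 175 mm from the square's centre; origin at the centre of its foot, z up.
- tall_cutter: standing neighbour, 52 mm diameter, 95 mm high, at the other end of the lane, about 175 mm from the square's centre; origin at the centre of its foot, z up.
- rack: dark wooden block, 160 x 70 x 75 mm high, fixed, with two 28 mm holes 76 mm apart along its x axis, each with an arbor standing in it; origin on the bench under its centre.
- arbor: the thin-shanked arbor, steel, 122 mm long, about 0.28 kg: pilot rod 20 mm in diameter and 66 mm long with a tapered tip, then a collar 40 mm in diameter and 10 mm thick, then an 18 mm round shank 46 mm long. Origin at the pilot's tip, z along it towards the shank. It stands upright in the rack, collar on the block, only collar and shank showing.
- arbor_seat (a point): centre of the underside of the arbor's collar, 66 mm from the pilot's tip.
- arbor_grip (a point): point on the arbor's axis in the middle of the shank, 102 mm from the pilot's tip.
- spare_arbor: the other arbor in the rack, with a thick 32 mm shank, otherwise alike; origin at the pilot's tip, z up.
- lock_ring: small steel ring lying flat on the bench beyond the rack: outside diameter 56 mm, bore 25 mm, 16 mm thick; origin at the centre of its underside, z along its axis.
Things that resemble listed ones, but are neither listed nor needed, are in the scene too. What is shaped like the arbor but pink or purple is not meant.

How it is judged:
By the outcome, as a careful person would: the job done as asked, in the order asked, and still so for the second after the job is handed in, with the robot touching nothing.
It also fails if it takes over 72 s, if anything falls off the work surface, if the arm or the gripper's body presses on something with over 40 N, if the wrist force passes 120 N, or if a joint passes its speed limit or range.

### The arm

A 7-joint arm with a two-finger parallel gripper is mounted at the origin on the work surface. World frame = base frame: x ahead of the robot, y to its left, z up, the work surface at z = 0. Lengths are in mm, angles in degrees, forces in N, time in s.
With the tool pointing down it reaches from about 425 to 950 mm from the base axis. Payload 4.7 kg.
Tool frame: the origin (TCP) lies between the finger pads; the fingertips stand env.tip_reach ahead of it and the grasp point (between the pads) is the TCP (env.tip_reach is the distance from the TCP to the fingertips, in mm); z points along the fingers, y is the line along which they close (so a half turn about z gives the same grasp; the last joint's range is limited). The gripper opens to 87 mm and grips with 3 to 60 N. Pads are 19 mm wide; open, the fingers measure 117 mm over their backs; the gripper's body (75 mm by 190 mm) begins 51 mm behind the grasp point.
Start: joints at [73.86, 26.849, -2.785, 87.806, 1.381, 65.374, -4.715], TCP at [168.874, -653.551, 241.573] pointing down, gripper open.
Joint ranges: [-148.3, 148.3], [-19.14, 114.17], [-79.39, 73.82], [5.75, 140.21], [-59.74, 239.74], [12.07, 113.84], [-152.46, 152.46]. Speed limits (degrees/s): [147.25, 147.25, 180, 180, 180, 180, 180].

### API

Orientations are given as [roll, pitch, yaw] about the fixed x, y, z axes, in that order (R = Rz(yaw) Ry(pitch) Rx(roll)).
In Python, from workcell import env gives the robot as it stands.
- The arm moves only by the tool arm_command, never from a script. Its argument "motion" is a list of rows, each an object with "linear": the shift along the world's x, y, z each as a share of 50 mm, from -1 to 1, a list of three; "spin": the turn about the world's z as a share of 180 degrees, from -1 to 1; "fingers": the opening, from -1 (shut) to 1 (fully open). A call has 1 to 12 rows; each row shifts and turns the commanded pose from where the row before left it; what a row does not reach is not made up. A row lasts 1/10 s, in which the tool goes at most 50 mm and 8.59 degrees, less where a joint would pass 70% of its speed; a pose out of reach is approached as far as the arm can. A call with a number of a shift or a turn outside -1 to 1 is refused whole. A call with a gripper value outside its range is refused whole. The fingers move at their own pace and stop on an object; the grip force is fixed at half the most. Time passes only in rows, so rows that do not move let the fingers close. It gives the time, the measured TCP pose, the force, the opening and the grip force at its end, in the units of the state.
- env.state(): the state, without advancing time (a new reading comes with each control period).
- env.capture(name): name is "scene" or "top"; returns (picture, depth): 480x640x3 uint8, red, green, blue; 480x640 float32, mm along the optical axis (not along the pixel's ray), 0 where there is no reading.
- env.calibration(name): a dict with "K" (3x3 intrinsics, pixels), "dist" ([k1, k2, p1, p2, k3] as OpenCV has them; the pictures are not rectified), "eye" and "attitude" of the camera in the world. Camera axes: x right, y down, z forward; pixel columns grow to the right and rows downward; lengths in mm; the calibration is good to about 2 mm. A picture is of the moment at which its call begins. calibration takes no time and is no camera call.
- env.hand_in(): hands the job in; it is judged then, once.
The state is a dict: "clock": time; "joint_positions": joint angles; "qvel": joint speeds; "joint_efforts": joint torques, N m; "eef_pos": TCP position; "orientation": TCP orientation; "ft_force": force on the tool from outside, world axes, zero at the start; "wrist_torque": the same for the moment, N m; "width": finger opening in mm; "grip_force": force on a finger pad.
Only numpy, scipy, OpenCV 4.12 (cv2) and the standard library are available. Lean on these libraries where they do the work, as an engineer would, in place of code of your own. Each camera call takes 0.05 s, during which the arm holds its last target. There are 200 camera calls.

## Working session

There is one attempt and no reset: what is moved stays moved. The work goes in short steps, Python scripts to look and compute and a tool call to move; the robot and the scene stay as the last step left them, time stands still between calls to the robot, and variables do not carry over. Pictures are saved under pics/ and viewed, at most 10 in all, crops included, and the job is handed in when it is done.

Besides the shell and the picture viewer there is one more tool, called after "Emit:" by a JSON object that holds its "api" and its "payload". arm_command: Moves the arm, as the interface text tells. Shift numbers are shares of 50 mm and turn numbers shares of 180 degrees, none past 1 either way. Its arguments: {"type":"object","properties":{"motion":{"type":"array"}},"required":["motion"]}

```bash
ls; mkdir -p pics
cat > h.py <<'E'
import numpy as np, cv2
from workcell import env
def cap(n):
    p,d=env.capture(n); return p,d
E
python3 - <<'E'
from h import *
for n in("scene","top"):
    p,d=cap(n); c=env.calibration(n); print(n,c)
    np.savez('%s0.npz'%n,p=p,d=d); cv2.imwrite('pics/%s0.png'%n,p[:,:,::-1])
print(env.state(),env.tip_reach)
E
```

```text
pics
scene {'K': array([[467.6697057 ,   0.        , 317.92883143],
       [  0.        , 467.6697057 , 250.70907158],
       [  0.        ,   0.        ,   1.        ]]), 'dist': array([0.0114183, 0.       , 0.       , 0.       , 0.       ]), 'eye': array([1287.52949413,  -21.1878178 ,  843.07244643]), 'attitude': array([-133.77023952,   -1.10328499,   95.36038885])}
top {'K': array([[600.38787628,   0.        , 316.86986554],
       [  0.        , 600.38787628, 241.16542159],
       [  0.        ,   0.        ,   1.        ]]), 'dist': array([-0.16241752,  0.        ,  0.        ,  0.        ,  0.        ]), 'eye': array([ 354.8805788 ,  -77.74668192, 1659.91829651]), 'attitude': array([-175.37250769,    0.3629398 ,  -89.61643478])}
{'clock': 0.1, 'joint_positions': array([73.85888019, 26.89317576, -2.78661339, 87.86632205,  1.38397449,
       65.37389413, -4.71682614]), 'qvel': array([-0.07207804, -0.04179305,  0.07731862, -0.12005964, -0.03293579,
        0.01047312, -0.085634  ]), 'joint_efforts': array([ 2.56852645e-04, -5.09168923e+01, -8.12326069e-02, -2.36830634e+01,
       -6.14224328e-02,  3.44145298e-02,  6.82880909e-05]), 'eef_pos': array([ 168.73866606, -653.05749522,  240.60281707]), 'orientation': array([-1.79900419e+02,  5.20724172e-03,  1.44889233e+01]), 'ft_force': array([-0.28946416,  0.44652015,  0.19072411]), 'wrist_torque': array([ 0.03193794,  0.02847238, -0.01344599]), 'grip_force': 0.0, 'width': 86.86405553513607} 19.0
```

View pics/scene0.png

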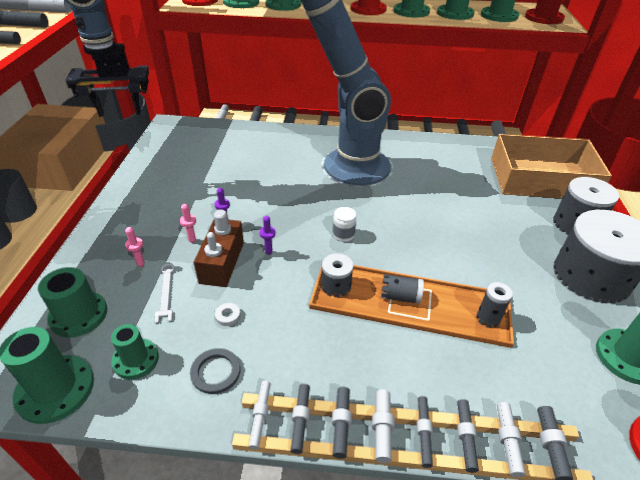

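View pics/top0.png

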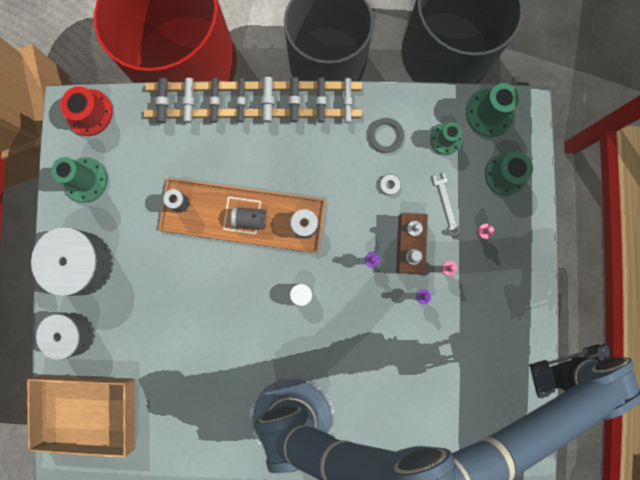

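The scene view shows the tray at (410,300) with the fallen cutter at (405,289), its plate to the right (+y). The rack is at (220,250) and the ring at (228,314). In the top view the cutter is at (247,217) with its teeth to the right, the rack arbors at (415,228) and (415,257), and the ring at (390,184). Next I'll look closer and compute world points.

```bash
cat >> h.py <<'E'
from scipy.spatial.transform import Rotation as Ro
def cam(n):
    c=env.calibration(n); return c['K'],c['dist'],np.array(c['eye']),Ro.from_euler('xyz',c['attitude'],degrees=True).as_matrix()
def rays(n,uv):
    K,D,e,R=cam(n); q=cv2.undistortPoints(np.array(uv,float).reshape(-1,1,2),K,D)[:,0]
    return e,np.c_[q,np.ones(len(q))]@R.T
def plane(n,uv,z):
    e,r=rays(n,uv); return e+r*((z-e[2])/r[:,2])[:,None]
def cloud(n,d):
    v,u=np.mgrid[:480,:640]; e,r=rays(n,np.c_[u.ravel(),v.ravel()])
    return (e+r*d.reshape(-1,1)).reshape(480,640,3)
def proj(n,P):
    K,D,e,R=cam(n); return cv2.projectPoints(((np.array(P,float).reshape(-1,3)-e)@R),np.zeros(3),np.zeros(3),K,D)[0][:,0]
E
python3 - <<'E'
from h import *
t=np.load('top0.npz');s=np.load('scene0.npz')
def crop(im,x,y,w,h,k): return cv2.resize(im[y:y+h,x:x+w],None,fx=k,fy=k,interpolation=cv2.INTER_CUBIC)
a=crop(t['p'],150,170,200,90,4); # 800x360 
b=np.hstack([crop(t['p'],370,165,80,60*2,2),crop(s['p'],305,245,220,120,2),crop(s['p'],190,200,100,120,2)])
print(a.shape,b.shape)
b=np.hstack([b,np.zeros((240,800-b.shape[1],3),np.uint8)])
cv2.imwrite('pics/c0.png',np.vstack([a,b])[:,:,::-1])
C=cloud('top',t['d']);S=cloud('scene',s['d'])
for nm,(u,v) in dict(wide=(304,222),tall=(173,199),cut=(247,217),a1=(415,228),a2=(415,257),ring=(386,184),rack=(408,242),tray=(200,215),bench=(350,200)).items(): print(nm,C[v,u].round(1))
for nm,(u,v) in dict(a1=(212,240),a2=(222,215),rack=(233,262),cut=(400,285),bench=(270,310)).items(): print(nm,S[v,u].round(1))
E
```

```text
(360, 800, 3) (240, 800, 3)
wide [541.7 -30.4   6.7]
tall [605.  338.9   7. ]
cut [548.3 121.7  60.3]
a1 [ 514.8 -320.1  124. ]
a2 [ 439.6 -318.9  129. ]
ring [ 6.512e+02 -2.591e+02 -1.000e-01]
rack [ 482.7 -309.4   71.2]
tray [560.1 260.9   5.7]
bench [ 605.2 -158.1   -1.1]
a1 [ 524.5 -321.5  117.7]
a2 [ 450.9 -314.6  131.9]
rack [ 493.3 -290.7   18.9]
cut [563.  112.   60.5]
bench [ 619.8 -177.8    2.2]
```

View pics/c0.png

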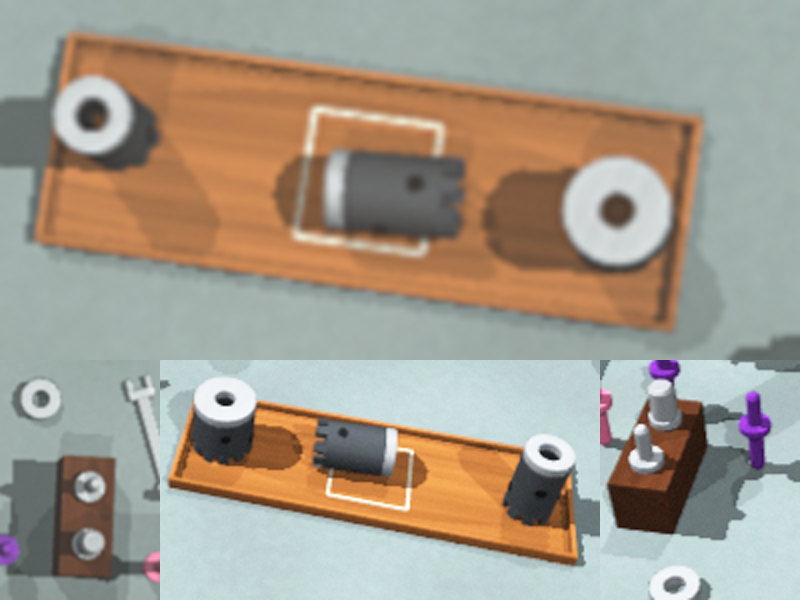

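The crop shows the chalk square and the cutter with its plate towards +y. The thin arbor is the one nearer the scene camera (top view 415,228). Now I'll measure.

Run:
```python
from h import *
f=lambda pts:[((x+.5)/4-.5+150,(y+.5)/4-.5+170) for x,y in pts]
T=plane('top',f([(68,35),(703,118),(670,328),(35,242)]),15);print('tray',T.round(1).tolist(),T.mean(0).round(1))
print('sides',[np.linalg.norm(T[i]-T[i-1]).round(1) for i in range(4)], 'dir long',np.degrees(np.arctan2(*(T[0]-T[1])[:2])).round(2))
Q=plane('top',f([(315,108),(443,126),(424,254),(295,238)]),5);print('sq',Q.round(1).tolist(),Q.mean(0).round(1))
g=lambda pts:[((x-160+.5)/2-.5+305,(y-360+.5)/2-.5+245) for x,y in pts]
Q=plane('scene',g([(327,495),(409,508),(412,450)]),5);print('sqS',Q.round(1).tolist(),((Q[0]+Q[2])/2).round(1))
# cutter sides
for nm,pts in dict(top=f([(330,151),(463,160),(325,225),(460,237),(331,188),(464,196)])).items(): print('cut top@33',plane('top',pts,33).round(1).tolist())
c=g([(315,424),(322,420),(397,432),(388,474),(317,465)])
for z in (33,61): print('cut scene',z,plane('scene',c,z).round(1).tolist())
for n in('top','scene'):
    z=np.load(n+'0.npz');C=cloud(n,z['d'])
    m=(C[...,2]>40)&(C[...,2]<75)&(abs(C[...,0]-545)<70)&(abs(C[...,1]-130)<80)
    P=C[m];c,(w,h),a=cv2.minAreaRect(P[:,:2].astype(np.float32));print(n,'cutcloud',len(P),P.mean(0).round(1),c,w,h,a,P.min(0).round(1),P.max(0).round(1),np.percentile(P[:,2],95))
    hsv=cv2.cvtColor(z['p'],cv2.COLOR_RGB2HSV)
    # bright, unsaturated blobs: ring, collars, plates
    br=((hsv[...,1]<25)&(hsv[...,2]>150)).astype(np.uint8)
    k,l,st,ce=cv2.connectedComponentsWithStats(br)
    for i in range(1,k):
        u,v=ce[i]; p=plane(n,[(u,v)],0)[0]
        if st[i,4]>30 and 350<p[0]<750 and -450<p[1]<450: print(n,ce[i].round(1),st[i].tolist(),p.round())
```

```text
tray [[662.4, 357.2, 15.0], [604.8, -89.2, 15.0], [459.2, -67.3, 15.0], [516.1, 376.0, 15.0]] [560.6 144.2  15. ]
sides [np.float64(147.5), np.float64(450.1), np.float64(147.3), np.float64(447.0)] dir long 7.36
sq [[612.2, 182.0, 5.0], [599.8, 91.9, 5.0], [510.1, 103.7, 5.0], [520.8, 194.1, 5.0]] [560.7 143.    5. ]
sqS [[599.0, 91.9, 5.0], [607.7, 184.0, 5.0], [518.8, 194.5, 5.0]] [558.9 143.2   5. ]
cut top@33 [[578.1, 166.6, 33.0], [572.2, 74.9, 33.0], [527.0, 169.0, 33.0], [519.3, 76.2, 33.0], [552.5, 165.4, 33.0], [547.4, 73.9, 33.0]]
cut scene 33 [[515.7, 75.5, 33.0], [508.2, 83.9, 33.0], [517.8, 171.9, 33.0], [584.1, 157.3, 33.0], [579.6, 77.4, 33.0]]
cut scene 61 [[542.4, 72.2, 61.0], [535.1, 80.2, 61.0], [544.4, 165.2, 61.0], [608.4, 151.1, 61.0], [604.1, 74.0, 61.0]]
top cutcloud 618 [546.7 122.   54.8] (547.6549682617188, 121.46319580078125) 89.08529663085938 55.6207160949707 86.10785675048828 [517.6  76.   40. ] [578.  166.2  69.8] 63.07127294062195
top [245.7 232.1] [31, 82, 429, 300, 69522] [513. 132.   0.]
top [172.6 198.3] [163, 189, 20, 19, 236] [608. 342.   0.]
top 
[... 2106 characters left out ...]
 [263, 348, 23, 11, 75] [ 732. -151.    0.]
scene [287.5 359.1] [264, 348, 44, 20, 163] [ 744. -120.    0.]
scene [425.8 363. ] [421, 354, 13, 19, 66] [722. 169.   0.]Traceback (most recent call last):
  File "<stdin>", line 21, in <module>
  File "h.py", line 12, in plane
    e,r=rays(n,uv); return e+r*((z-e[2])/r[:,2])[:,None]
        ~~~~^^^^^^
  File "h.py", line 9, in rays
    K,D,e,R=cam(n); q=cv2.undistortPoints(np.array(uv,float).reshape(-1,1,2),K,D)[:,0]
            ~~~^^^
  File "h.py", line 7, in cam
    c=env.calibration(n); return c['K'],c['dist'],np.array(c['eye']),Ro.from_euler('xyz',c['attitude'],degrees=True).as_matrix()
ValueError: time passes only in moves, steps and waits
```

Emit:
{"api": "arm_command", "payload": {"motion": [{"linear": [0.7, 0.51, 0], "spin": 0.044, "fingers": 1}, {"linear": [0.7, 0.51, 0], "spin": 0.044, "fingers": 1}, {"linear": [0.7, 0.51, 0], "spin": 0.044, "fingers": 1}, {"linear": [0.7, 0.51, 0], "spin": 0.044, "fingers": 1}, {"linear": [0.7, 0.51, 0], "spin": 0.044, "fingers": 1}, {"linear": [0.7, 0.51, 0], "spin": 0.044, "fingers": 1}, {"linear": [0.7, 0.51, 0], "spin": 0.044, "fingers": 1}, {"linear": [0.7, 0.51, 0], "spin": 0.044, "fingers": 1}, {"linear": [0.375, 0.75, 0], "spin": 0.044, "fingers": 1}, {"linear": [0.375, 0.75, 0], "spin": 0, "fingers": 1}, {"linear": [0.375, 0.75, 0], "spin": 0, "fingers": 1}, {"linear": [0.375, 0.75, 0], "spin": 0, "fingers": 1}]}}

```text
clock: 1.3
eef_pos: [524.1, -298.0, 241.1]
orientation: [-180.0, -0.0, 85.7]
ft_force: [1.4, 0.4, 0.6]
width: 86.7
grip_force: 0.0
```

Emit:
{"api": "arm_command", "payload": {"motion": [{"linear": [0.375, 0.75, 0], "spin": 0, "fingers": 1}, {"linear": [0.375, 0.75, 0], "spin": 0, "fingers": 1}, {"linear": [0.375, 0.75, 0], "spin": 0, "fingers": 1}, {"linear": [0.375, 0.75, 0], "spin": 0, "fingers": 1}, {"linear": [-0.14, 0.84, 0], "spin": 0, "fingers": 1}, {"linear": [-0.14, 0.84, 0], "spin": 0, "fingers": 1}, {"linear": [-0.14, 0.84, 0], "spin": 0, "fingers": 1}, {"linear": [-0.14, 0.84, 0], "spin": 0, "fingers": 1}, {"linear": [-0.14, 0.84, 0], "spin": 0, "fingers": 1}, {"linear": [-0.14, 0.84, 0], "spin": 0, "fingers": 1}, {"linear": [-0.14, 0.84, 0], "spin": 0, "fingers": 1}, {"linear": [0, 0, 0], "spin": 0, "fingers": 1}]}}

```text
clock: 2.5
eef_pos: [547.4, 152.2, 241.9]
orientation: [-180.0, -0.2, 86.4]
ft_force: [0.3, 0.7, 0.4]
width: 87.6
grip_force: 0.0
```

Emit:
{"api": "arm_command", "payload": {"motion": [{"linear": [0.08, -0.16, -0.8], "spin": 0, "fingers": 1}, {"linear": [0, 0, -0.8], "spin": 0, "fingers": 1}, {"linear": [0, 0, -0.8], "spin": 0, "fingers": 1}, {"linear": [0, 0, -0.4], "spin": 0, "fingers": 1}, {"linear": [0, 0, 0], "spin": 0, "fingers": 1}, {"linear": [0, 0, 0], "spin": 0, "fingers": 1}]}}

```text
clock: 3.1
eef_pos: [554.2, 136.4, 101.8]
orientation: [-180.0, -0.0, 85.8]
ft_force: [0.5, 0.5, 0.1]
width: 87.1
grip_force: 0.0
```

Run:
```python
from h import *
p,d=cap('top');q,e=cap('scene')
np.savez('m1.npz',p=p,d=d,q=q,e=e)
s=env.state();print(s['eef_pos'],s['orientation'])
r=lambda im,x,y,w,h,k:cv2.resize(im[y:y+h,x:x+w],None,fx=k,fy=k,interpolation=cv2.INTER_CUBIC)
cv2.imwrite('pics/m1.png',np.hstack([r(p,190,160,130,100,3),r(q,330,200,130,100,3)])[:,:,::-1])
```

```text
[555.02260185 136.80852256 103.16443249] [ 1.79836576e+02 -5.87198076e-02  8.57536531e+01]
```

View pics/m1.png

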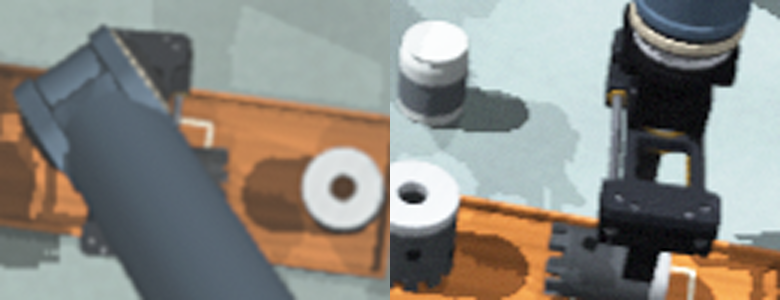

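The gripper hovers over the plate end of the cutter with the fingers straddling it across x. I'll nudge, descend and grip.

Emit:
{"api": "arm_command", "payload": {"motion": [{"linear": [-0.08, 0.13, -0.4], "spin": 0, "fingers": 1}, {"linear": [0, 0, -0.4], "spin": 0, "fingers": 1}, {"linear": [0, 0, -0.4], "spin": 0, "fingers": 1}, {"linear": [0, 0, -0.18], "spin": 0, "fingers": 1}, {"linear": [0, 0, 0], "spin": 0, "fingers": 1}, {"linear": [0, 0, 0], "spin": 0, "fingers": 0.2}, {"linear": [0, 0, 0], "spin": 0, "fingers": 0.2}, {"linear": [0, 0, 0], "spin": 0, "fingers": -0.2}, {"linear": [0, 0, 0], "spin": 0, "fingers": -0.2}, {"linear": [0, 0, 0], "spin": 0, "fingers": -0.2}, {"linear": [0, 0, 0], "spin": 0, "fingers": -0.2}]}}

```text
clock: 4.3
eef_pos: [549.7, 143.0, 32.9]
orientation: [-180.0, 0.0, 85.8]
ft_force: [-0.7, 0.0, 3.8]
width: 54.9
grip_force: 30.0
```

Emit:
{"api": "arm_command", "payload": {"motion": [{"linear": [0, 0, 0.2], "spin": 0, "fingers": -0.2}, {"linear": [0, -0.02, 0.2], "spin": 0, "fingers": -0.2}, {"linear": [0, -0.04, 0.2], "spin": 0, "fingers": -0.2}, {"linear": [0, 0, 0], "spin": 0, "fingers": -0.2}, {"linear": [0, 0, 0], "spin": 0, "fingers": -0.2}]}}

```text
clock: 4.8
eef_pos: [550.1, 139.7, 63.0]
orientation: [180.0, -0.0, 85.7]
ft_force: [0.6, -0.6, -3.3]
width: 54.8
grip_force: 30.0
```

Run:
```python
from h import *
q,e=cap('scene')
s=env.state();print(s['eef_pos'],s['ft_force'],s['wrist_torque'],s['width'])
r=lambda im,x,y,w,h,k:cv2.resize(im[y:y+h,x:x+w],None,fx=k,fy=k,interpolation=cv2.INTER_CUBIC)
cv2.imwrite('pics/m2.png',r(q,330,210,160,110,4)[:,:,::-1])
```

```text
[549.77042059 139.67848704  62.57601671] [ 0.05801939  0.13376995 -4.17143052] [ 0.05217999 -0.0994054  -0.07855564] 54.59232489719033
```

View pics/m2.png

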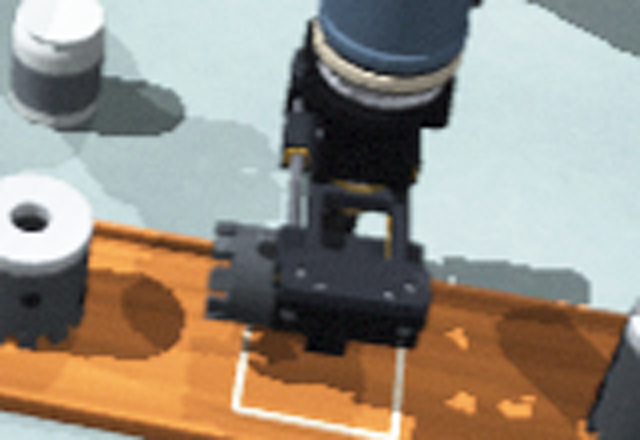

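The cutter is held almost level (teeth end near crop (225,275)), so the pads won't let it swing. I'll turn its teeth toward the tray's far lip and use the lip as a stop to tip it up.

Emit:
{"api": "arm_command", "payload": {"motion": [{"linear": [0, 0, 0], "spin": 0.0436, "fingers": -0.2}, {"linear": [0, 0, 0], "spin": 0.0436, "fingers": -0.2}, {"linear": [0, 0, 0], "spin": 0.0436, "fingers": -0.2}, {"linear": [0, 0, 0], "spin": 0.0436, "fingers": -0.2}, {"linear": [0, 0, 0], "spin": 0.0436, "fingers": -0.2}, {"linear": [0, 0, 0], "spin": 0.0436, "fingers": -0.2}, {"linear": [0, 0, 0], "spin": 0.0436, "fingers": -0.2}, {"linear": [0, 0, 0], "spin": 0.0436, "fingers": -0.2}, {"linear": [0, 0, 0], "spin": 0.0436, "fingers": -0.2}, {"linear": [0, 0, 0], "spin": 0.0436, "fingers": -0.2}, {"linear": [0, 0, 0], "spin": 0.0436, "fingers": -0.2}, {"linear": [0, 0, 0], "spin": 0, "fingers": -0.2}]}}

```text
clock: 6.05
eef_pos: [549.5, 139.5, 61.8]
orientation: [180.0, -0.1, 172.0]
ft_force: [0.3, 0.7, -2.8]
width: 54.8
grip_force: 30.0
```

```bash
sed -i 's/^def cam(n):/from functools import lru_cache\n@lru_cache\ndef cam(n):/' h.py
python3 - <<'E'
from h import *
q,e=cap('scene');p,d=cap('top')
np.savez('m3.npz',p=p,d=d,q=q,e=e)
s=env.state();print(s['eef_pos'],s['orientation'],s['ft_force'],s['width'])
for n,im,dd in(('scene',q,e),('top',p,d)):
    C=cloud(n,dd); sat=cv2.cvtColor(im,cv2.COLOR_RGB2HSV)
    m=(C[...,0]>575)&(C[...,0]<640)&(abs(C[...,1]-130)<60)&(C[...,2]>20)&(C[...,2]<110)
    P=C[m]; 
    for a in range(575,640,8):
        k=P[(P[:,0]>=a)&(P[:,0]<a+8)]
        if len(k)>3: print(n,a,len(k),'zmax',np.percentile(k[:,2],[5,95]).round(1),'y',np.percentile(k[:,1],[5,95]).round(1))
E
```

```text
[549.60428376 139.64849969  62.08119172] [-1.79990056e+02 -6.11527945e-02  1.71910315e+02] [ 0.71089913  0.23348326 -3.38136022] 54.85712337724295
scene 575 105 zmax [38.7 91.2] y [109.2 157.6]
scene 583 107 zmax [38.7 90.6] y [109.4 151.5]
scene 591 118 zmax [38.9 90.6] y [108.3 152.4]
scene 599 150 zmax [38.8 90.9] y [106.3 155.1]
scene 607 134 zmax [38.3 90. ] y [102.7 155.4]
scene 615 82 zmax [37.9 90.1] y [113.5 157.2]
top 599 6 zmax [63.8 87.7] y [104.  114.5]
top 607 24 zmax [41.3 87.4] y [102.9 119.9]
top 615 4 zmax [78.1 83.8] y [112.7 122.3]
```

Emit:
{"api": "arm_command", "payload": {"motion": [{"linear": [0, 0, -0.25], "spin": 0, "fingers": -0.2}, {"linear": [0, 0, -0.25], "spin": 0, "fingers": -0.2}, {"linear": [0.08, -0.01, 0], "spin": 0, "fingers": -0.2}, {"linear": [0.08, -0.01, 0], "spin": 0, "fingers": -0.2}, {"linear": [0, 0, 0], "spin": 0, "fingers": -0.2}]}}

```text
clock: 6.65
eef_pos: [559.0, 139.1, 37.7]
orientation: [180.0, 0.1, 172.0]
ft_force: [0.2, 0.0, -3.1]
width: 54.8
grip_force: 30.0
```

Emit:
{"api": "arm_command", "payload": {"motion": [{"linear": [0.04, -0.005, 0], "spin": 0, "fingers": -0.2}, {"linear": [0.04, -0.005, 0], "spin": 0, "fingers": -0.2}, {"linear": [0.04, -0.005, 0], "spin": 0, "fingers": -0.2}, {"linear": [0, 0, 0], "spin": 0, "fingers": -0.2}]}}

```text
clock: 7.05
eef_pos: [561.1, 138.7, 37.2]
orientation: [-179.9, -0.3, 172.2]
ft_force: [-6.7, 0.4, -1.7]
width: 54.5
grip_force: 30.0
```

Emit:
{"api": "arm_command", "payload": {"motion": [{"linear": [0.04, -0.005, 0.02], "spin": 0, "fingers": -0.2}, {"linear": [0.04, -0.005, 0.04], "spin": 0, "fingers": -0.2}, {"linear": [0.04, -0.005, 0.06], "spin": 0, "fingers": -0.2}, {"linear": [0, 0, 0], "spin": 0, "fingers": -0.2}]}}

```text
clock: 7.45
eef_pos: [563.7, 138.3, 42.4]
orientation: [-179.8, -0.6, 172.2]
ft_force: [-11.9, 0.9, -0.6]
width: 54.5
grip_force: 30.0
```

Emit:
{"api": "arm_command", "payload": {"motion": [{"linear": [0.05, -0.006, 0.06], "spin": 0, "fingers": -0.2}, {"linear": [0.05, -0.006, 0.06], "spin": 0, "fingers": -0.2}, {"linear": [0.05, -0.006, 0.06], "spin": 0, "fingers": -0.2}, {"linear": [0.05, -0.006, 0.06], "spin": 0, "fingers": -0.2}, {"linear": [0.05, -0.006, 0.06], "spin": 0, "fingers": -0.2}, {"linear": [0, 0, 0], "spin": 0, "fingers": -0.2}]}}

```text
clock: 8.05
eef_pos: [575.9, 136.9, 58.0]
orientation: [-179.8, -0.7, 172.2]
ft_force: [-14.5, 0.2, 4.3]
width: 54.7
grip_force: 30.0
```

```bash
cat >> h.py <<'E'
def prof():
    q,e=cap('scene'); s=env.state();print(s['eef_pos'],s['ft_force'],s['width'])
    C=cloud('scene',e); x0,y0=s['eef_pos'][:2]
    m=(C[...,0]>x0)&(C[...,0]<642)&(abs(C[...,1]-(y0-.13*(C[...,0]-x0)))<6)&(C[...,2]>10)&(C[...,2]<120)
    P=C[m]
    for a in range(int(x0)//6*6,642,6):
        k=P[(P[:,0]>=a)&(P[:,0]<a+6)]
        if len(k)>2: print(a,len(k),'z',np.percentile(k[:,2],[5,50,95]).round(1))
    return q
E
python3 -c "
from h import *
prof()"
```

```text
[575.84469874 136.92638155  57.90099863] [-14.32786376   0.48350574   4.19343695] 54.9278729204185
576 8 z [82.9 86.5 88.4]
582 16 z [81.7 84.2 87.8]
588 16 z [80.6 83.  85.9]
594 14 z [78.2 81.2 83.3]
600 24 z [20.6 77.5 81.3]
606 22 z [19.6 74.2 77. ]
612 27 z [16.  21.2 75.8]
618 29 z [12.8 70.7 75.1]
624 26 z [14.3 67.6 73.4]
630 31 z [11.2 18.1 68.5]
636 17 z [61.9 64.5 68. ]
```

Emit:
{"api": "arm_command", "payload": {"motion": [{"linear": [0.07, -0.009, 0.06], "spin": 0, "fingers": -0.2}, {"linear": [0.07, -0.009, 0.06], "spin": 0, "fingers": -0.2}, {"linear": [0.075, -0.01, 0.05], "spin": 0, "fingers": -0.2}, {"linear": [0.075, -0.01, 0.05], "spin": 0, "fingers": -0.2}, {"linear": [0.075, -0.01, 0.04], "spin": 0, "fingers": -0.2}, {"linear": [0.08, -0.01, 0.04], "spin": 0, "fingers": -0.2}, {"linear": [0.08, -0.01, 0.03], "spin": 0, "fingers": -0.2}, {"linear": [0, 0, 0], "spin": 0, "fingers": -0.2}]}}

```text
clock: 8.9
eef_pos: [605.9, 132.9, 75.7]
orientation: [-179.9, -0.3, 172.1]
ft_force: [-8.1, 0.0, 6.6]
width: 54.8
grip_force: 30.0
```

```bash
python3 -c "
from h import *
prof()"
```

```text
[605.86024293 132.92550694  75.70728484] [-8.05788888 -0.52957233  5.14467739] 54.597661914696374
612 21 z [103.5 107.3 110.3]
618 27 z [ 95.5 100.6 106. ]
624 30 z [15.5 91.3 97.1]
630 28 z [12.8 85.2 91.4]
636 26 z [74.1 79.1 84.2]
```

Emit:
{"api": "arm_command", "payload": {"motion": [{"linear": [0.08, -0.01, 0.03], "spin": 0, "fingers": -0.2}, {"linear": [0.08, -0.01, 0.02], "spin": 0, "fingers": -0.2}, {"linear": [0.08, -0.01, 0.01], "spin": 0, "fingers": -0.2}, {"linear": [0.08, -0.01, 0.01], "spin": 0, "fingers": -0.2}, {"linear": [0.08, -0.01, 0], "spin": 0, "fingers": -0.2}, {"linear": [0.08, -0.01, 0], "spin": 0, "fingers": -0.2}, {"linear": [0.08, -0.01, -0.01], "spin": 0, "fingers": -0.2}, {"linear": [0.08, -0.01, -0.01], "spin": 0, "fingers": -0.2}, {"linear": [0, 0, 0], "spin": 0, "fingers": -0.2}]}}

```text
clock: 9.85
eef_pos: [638.4, 128.4, 78.2]
orientation: [-179.8, -0.3, 172.1]
ft_force: [-7.3, -1.1, 5.2]
width: 54.8
grip_force: 30.0
```

```bash
python3 -c "
from h import *
prof()"
```

```text
[638.29465814 128.38876901  78.16715293] [-6.9015426  -1.70016589  5.94740889] 54.277491115482654
```

Emit:
{"api": "arm_command", "payload": {"motion": [{"linear": [0.07, -0.009, -0.01], "spin": 0, "fingers": -0.2}, {"linear": [0.07, -0.009, -0.015], "spin": 0, "fingers": -0.2}, {"linear": [0.07, -0.009, -0.015], "spin": 0, "fingers": -0.2}, {"linear": [0.07, -0.009, -0.02], "spin": 0, "fingers": -0.2}, {"linear": [0.07, -0.009, -0.02], "spin": 0, "fingers": -0.2}, {"linear": [0.04, -0.005, -0.02], "spin": 0, "fingers": -0.2}, {"linear": [0, 0, 0], "spin": 0, "fingers": -0.2}]}}

```text
clock: 10.6
eef_pos: [658.8, 126.4, 73.9]
orientation: [-179.9, -0.2, 172.1]
ft_force: [-5.3, -1.6, 6.4]
width: 54.9
grip_force: 30.0
```

Run:
```python
from h import *
q,e=cap('scene');s=env.state();print(s['eef_pos'],s['ft_force'],s['width'])
C=cloud('scene',e);x,y,_=s['eef_pos']
m=(abs(C[...,0]-x-5)<45)&(abs(C[...,1]-y)<40)&(C[...,2]>15)&(C[...,2]<70)
P=C[m]
for z in range(15,70,8):
    k=P[(P[:,2]>=z)&(P[:,2]<z+8)&(abs(P[:,1]-y)<6)]
    if len(k)>3: print(z,len(k),np.percentile(k[:,0],[5,50,95]).round(1))
r=lambda im,x,y,w,h,k:cv2.resize(im[y:y+h,x:x+w],None,fx=k,fy=k,interpolation=cv2.INTER_CUBIC)
cv2.imwrite('pics/m4.png',r(q,330,200,160,140,4)[:,:,::-1])
```

```text
[658.77888424 126.39083448  73.92766059] [-5.22499104 -1.06726872  5.76257538] 54.691442270101476
15 5 [678.5 679.6 680.9]
23 16 [677.9 680.7 682.6]
31 12 [677.1 679.6 680.3]
39 12 [678.2 679.5 681. ]
47 15 [677.9 680.  681.1]
55 14 [676.8 678.3 680. ]
63 14 [676.3 678.3 680.5]
```

View pics/m4.png

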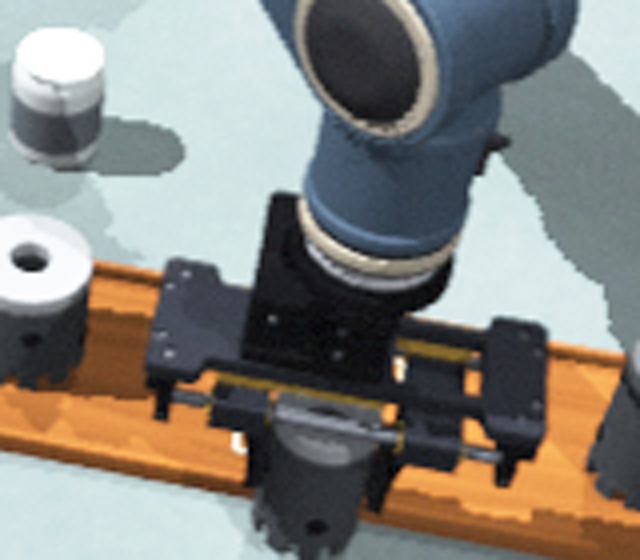

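It now stands roughly upright in the grip but overhangs the far lip. I'll lift it, carry it to the square and measure before setting it down.

Emit:
{"api": "arm_command", "payload": {"motion": [{"linear": [0, 0, 0.3], "spin": 0, "fingers": -0.2}, {"linear": [0, 0, 0.3], "spin": 0, "fingers": -0.2}, {"linear": [-0.4, 0.08, 0], "spin": 0, "fingers": -0.2}, {"linear": [-0.5, 0.08, 0], "spin": 0, "fingers": -0.2}, {"linear": [-0.5, 0.08, 0], "spin": 0, "fingers": -0.2}, {"linear": [-0.4, 0.08, 0], "spin": 0, "fingers": -0.2}, {"linear": [-0.1, 0.02, 0], "spin": 0, "fingers": -0.2}, {"linear": [0, 0, 0], "spin": 0, "fingers": -0.2}, {"linear": [0, 0, 0], "spin": 0, "fingers": -0.2}]}}

```text
clock: 11.55
eef_pos: [566.9, 142.7, 103.3]
orientation: [180.0, 0.1, 172.0]
ft_force: [0.1, -0.5, -2.9]
width: 54.8
grip_force: 30.0
```

```bash
cat >> h.py <<'E'
def fit(circ=28.):
    from scipy.optimize import least_squares
    q,e=cap('scene');s=env.state();print(s['eef_pos'].round(1),s['orientation'].round(1),s['ft_force'].round(1),s['width'])
    C=cloud('scene',e);x,y,tz=s['eef_pos']; V=q.max(-1)
    m=(C[...,0]>x)&(C[...,0]<x+45)&(abs(C[...,1]-y)<26)&(C[...,2]>tz-75)&(C[...,2]<tz-12)&(V<130)
    P=C[m]
    print(len(P),'zmin',np.percentile(P[:,2],[1,3,10]).round(1))
    f=lambda p:np.hypot(P[:,0]-p[0]-p[2]*(P[:,2]-tz),P[:,1]-p[1]-p[3]*(P[:,2]-tz))-circ
    r=least_squares(f,[x,y,0,0],loss='soft_l1');print('axis at tcp height',r.x[:2].round(1),'tilt deg',np.degrees(r.x[2:]).round(1),'rms',np.abs(f(r.x)).mean().round(2))
    return q
E
python3 - <<'E'
from h import *
q=fit()
E
```

```text
[566.8 142.7 103.1] [1.80e+02 1.00e-01 1.72e+02] [-0.3 -0.6 -2.7] 54.692580181808864
295 zmin [49.2 50.3 54.9]
axis at tcp height [558.9 142.8] tilt deg [-2.2  0.2] rms 0.99
```

Emit:
{"api": "arm_command", "payload": {"motion": [{"linear": [0, 0, -0.3], "spin": 0, "fingers": -0.2}, {"linear": [0, 0, -0.3], "spin": 0, "fingers": -0.2}, {"linear": [-0.02, 0, -0.18], "spin": 0, "fingers": -0.2}, {"linear": [0, 0, 0], "spin": 0, "fingers": -0.2}, {"linear": [0, 0, 0], "spin": 0, "fingers": -0.2}]}}

```text
clock: 12.1
eef_pos: [563.9, 143.0, 62.6]
orientation: [-180.0, -0.1, 172.1]
ft_force: [1.5, -0.1, -3.0]
width: 54.5
grip_force: 30.0
```

Emit:
{"api": "arm_command", "payload": {"motion": [{"linear": [0, 0, -0.04], "spin": 0, "fingers": -0.2}, {"linear": [0, 0, -0.03], "spin": 0, "fingers": -0.2}, {"linear": [0, 0, 0], "spin": 0, "fingers": -0.2}]}}

```text
clock: 12.4
eef_pos: [564.4, 143.0, 62.2]
orientation: [-179.9, 0.0, 172.1]
ft_force: [-3.0, -4.5, 16.0]
width: 54.8
grip_force: 30.0
```

Emit:
{"api": "arm_command", "payload": {"motion": [{"linear": [0, 0, 0.03], "spin": 0, "fingers": -0.2}, {"linear": [0, 0, 0], "spin": 0, "fingers": 0.6}, {"linear": [0, 0, 0], "spin": 0, "fingers": 1}, {"linear": [0, 0, 0], "spin": 0, "fingers": 1}, {"linear": [0, 0, 0], "spin": 0, "fingers": 1}, {"linear": [0, 0, 0], "spin": 0, "fingers": 1}]}}

```text
clock: 13.0
eef_pos: [564.1, 143.2, 61.4]
orientation: [180.0, -0.0, 172.1]
ft_force: [-1.0, -0.4, -0.4]
width: 84.3
grip_force: 0.0
```

Emit:
{"api": "arm_command", "payload": {"motion": [{"linear": [0, 0, 0.3], "spin": 0, "fingers": 1}, {"linear": [0, 0, 0.6], "spin": -0.045, "fingers": 1}, {"linear": [0, 0, 0.9], "spin": -0.045, "fingers": 1}, {"linear": [0, 0, 0.9], "spin": -0.045, "fingers": 1}, {"linear": [0, -0.8, 0.5], "spin": -0.045, "fingers": 1}, {"linear": [0, -0.9, 0], "spin": -0.045, "fingers": 1}, {"linear": [0, -0.9, 0], "spin": -0.045, "fingers": 1}, {"linear": [0, -0.9, 0], "spin": -0.045, "fingers": 1}, {"linear": [0, -0.9, 0], "spin": -0.045, "fingers": 1}, {"linear": [0, -0.9, 0], "spin": -0.045, "fingers": 1}, {"linear": [0, -0.9, 0], "spin": -0.045, "fingers": 1}, {"linear": [0, -0.5, 0], "spin": -0.045, "fingers": 1}]}}

```text
clock: 14.2
eef_pos: [563.6, -196.6, 222.6]
orientation: [179.9, 0.1, 82.4]
ft_force: [0.0, 0.0, -0.3]
width: 87.4
grip_force: 0.0
```

Run:
```python
from h import *
q,e=cap('scene');p,d=cap('top')
np.savez('m5.npz',p=p,d=d,q=q,e=e)
r=lambda im,x,y,w,h,k:cv2.resize(im[y:y+h,x:x+w],None,fx=k,fy=k,interpolation=cv2.INTER_CUBIC)
cv2.imwrite('pics/m5.png',np.hstack([r(p,200,175,130,75,3),r(q,310,235,130,75,3)])[:,:,::-1])
print(env.state()['eef_pos'])
```

```text
[ 563.52511771 -197.26716062  222.28449616]
```

View pics/m5.png

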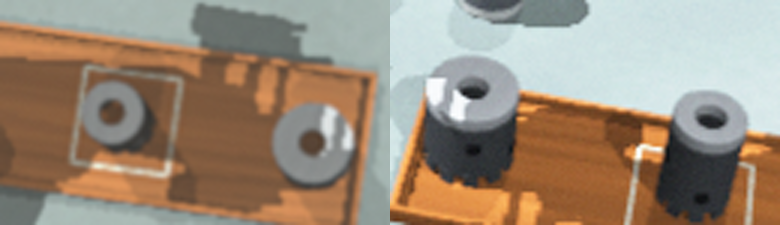

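The cutter stands upright in the square (plate at top-view crop (113,113), scene crop (708,120)). Next I'll locate the bore and the arbor.

```bash
cat >> h.py <<'E'
def ell(n,im,P0,rad,lo,hi,z):
    "fit ellipse to largest value-band blob near projected P0; return centre on plane z"
    u,v=proj(n,P0)[0]; x0,y0=int(u-rad),int(v-rad)
    sub=cv2.resize(im[y0:y0+2*rad,x0:x0+2*rad],None,fx=6,fy=6,interpolation=cv2.INTER_CUBIC)
    h=cv2.cvtColor(sub,cv2.COLOR_RGB2HSV)
    m=((h[...,2]>=lo)&(h[...,2]<hi)&(h[...,1]<60 if hi>200 else (h[...,2]<hi))).astype(np.uint8)
    cs,_=cv2.findContours(m,cv2.RETR_LIST,cv2.CHAIN_APPROX_NONE)
    out=[]
    for c in cs:
        if len(c)<30: continue
        (a,b),ax,_=cv2.fitEllipse(c); uv=((a+.5)/6-.5+x0,(b+.5)/6-.5+y0)
        out.append((cv2.contourArea(c)/36,np.round(uv,1),np.round(ax,0)/6,plane(n,[uv],z)[0].round(1)))
    return sorted(out,key=lambda t:-t[0])[:4]
E
python3 - <<'E'
from h import *
z=np.load('m5.npz')
for n,im,dd in(('top',z['p'],z['d']),('scene',z['q'],z['e'])):
    u,v=proj(n,[560,143,95])[0]
    print(n,'row',im[int(round(v)),int(u)-16:int(u)+16].max(-1))
    for lo,hi in((0,90),(110,256)):
        print(n,lo); [print('  ',*t) for t in ell(n,im,[560,143,95],20,lo,hi,95)]
    C=cloud(n,dd)
    for x0 in(520,445):
        m=(abs(C[...,0]-x0)<28)&(abs(C[...,1]+320)<28)&(C[...,2]>105)&(C[...,2]<140);P=C[m]
        if len(P): print(n,'arb',x0,len(P),P.mean(0).round(1),P.min(0).round(1),P.max(0).round(1))
    m=(abs(C[...,0]-560)<40)&(abs(C[...,1]-143)<40)&(C[...,2]>86)&(C[...,2]<110);P=C[m];print('plate',len(P),P.mean(0).round(1),P.min(0).round(1),P.max(0).round(1))
E
```

```text
top row [136 133 132 133 141 149 141 136 138 139 139 125  93  82  81  85  87  88
  87  88 109 134 141 141 142 138 113  71  64  87 105 114]
top 0
   89.48611111111111 [241.8 216.1] [17.66666667 18.5       ] [546.5 131.2  95. ]
   20.958333333333332 [236.7 211. ] [4.33333333 7.5       ] [560.1 144.8  95. ]
top 110
   382.31944444444446 [236.2 209.6] [22.16666667 25.83333333] [563.7 146.2  95. ]
   61.25 [236.7 211.9] [8.83333333 9.        ] [557.6 144.8  95. ]
   18.055555555555557 [232.6 215.9] [12.66666667 30.        ] [546.9 155.5  95. ]
   11.527777777777779 [252.1 200. ] [ 1.66666667 10.16666667] [589.3 104.7  95. ]
top arb 520 45 [ 517.4 -324.   126.2] [ 509.7 -333.4  109.5] [ 525.3 -316.4  139.9]
top arb 445 131 [ 441.5 -319.5  127.3] [ 426.7 -335.7  107.7] [ 458.2 -305.2  139.4]
plate 293 [556.7 143.4  94.5] [530.6 114.9  86. ] [584.1 172.  104.7]
scene row [125 136 145 114  86 152 183 182 177 178 175 173 118  48  40  42  40  41
  45  41  53  73 132 176 176 177 174 174 170 212 232 234]
scene 0
   249.5 [411.4 286.4] [18.66666667 27.5       ] [596.3 130.4  95. ]
   32.486111111111114 [416.8 274.9] [4.66666667 9.66666667] [560.5 144.2  95. ]
scene 110
   1042.861111111111 [416.7 266.9] [33.16666667 43.66666667] [535.8 145.3  95. ]
   47.75 [417.  274.5] [ 6.  10.5] [559.4 144.7  95. ]
   7.263888888888889 [427.9 291.2] [4.         6.66666667] [606.3 164.9  95. ]
   4.805555555555555 [397.7 284.2] [1.33333333 5.5       ] [593.1 101.2  95. ]
scene arb 520 91 [ 522.5 -325.   121.2] [ 514.2 -334.3  105.5] [ 530.  -317.9  135.3]
scene arb 445 125 [ 451.8 -324.7  123.1] [ 429.2 -337.9  105.1] [ 460.6 -312.1  136.8]
plate 403 [560.6 142.7  94.8] [530.9 114.3  86.2] [585.4 171.2  99.6]
```

Emit:
{"api": "arm_command", "payload": {"motion": [{"linear": [-0.1, -0.26, 0], "spin": -0.0458, "fingers": 1}, {"linear": [-0.1, -0.26, 0], "spin": -0.0458, "fingers": 1}, {"linear": [-0.1, -0.26, 0], "spin": -0.0458, "fingers": 1}, {"linear": [-0.1, -0.26, 0], "spin": -0.0458, "fingers": 1}, {"linear": [-0.1, -0.26, 0], "spin": -0.0458, "fingers": 1}, {"linear": [-0.1, -0.26, 0], "spin": -0.0458, "fingers": 1}, {"linear": [-0.1, -0.26, 0], "spin": -0.0458, "fingers": 1}, {"linear": [-0.1, -0.26, 0], "spin": -0.0458, "fingers": 0.5}, {"linear": [-0.1, -0.26, 0], "spin": -0.0458, "fingers": 0.3}, {"linear": [0, -0.2, 0], "spin": -0.0458, "fingers": 0.3}, {"linear": [0, 0, 0], "spin": 0, "fingers": 0.3}]}}

```text
clock: 15.4
eef_pos: [519.4, -318.9, 222.4]
orientation: [180.0, -0.1, 0.6]
ft_force: [0.2, -0.0, -0.0]
width: 62.9
grip_force: 0.0
```

Run:
```python
from h import *
z=np.load('m5.npz')
for n,im in(('top',z['p']),('scene',z['q'])):
  for P in([518.5,-325,131],[442,-320,131],[518.5,-325,85]):
    u,v=proj(n,P)[0]
    print(n,P,(u,v),im[int(round(v)),int(u)-10:int(u)+11].max(-1))
    for lo in(110,150,190): print(lo); [print('  ',*t) for t in ell(n,im,P,14,lo,256,P[2])[:2]]
q,e=cap('scene');np.savez('m6.npz',q=q,e=e)
print(env.state()['eef_pos'],env.state()['orientation'],env.state()['width'])
r=lambda im,x,y,w,h,k:cv2.resize(im[y:y+h,x:x+w],None,fx=k,fy=k,interpolation=cv2.INTER_CUBIC)
cv2.imwrite('pics/m6.png',np.hstack([r(z['p'],385,200,60,80,5),r(q,180,190,80,80,5)])[:,:,::-1])
```

```text
top [518.5, -325, 131] (np.float64(417.291578504454), np.float64(226.29299474224317)) [109 135 142 144 150 123  93  88 124 184 203 205 211 219 201 146 111 110
 114 117 131]
110
   201.30555555555554 [414.3 228.1] [16.         16.83333333] [ 513.8 -317.3  131. ]
   141.26388888888889 [417.3 226.3] [28.16666667 33.66666667] [ 518.5 -324.9  131. ]
150
   120.51388888888889 [415.1 227.9] [13.83333333 14.5       ] [ 514.4 -319.2  131. ]
   95.04166666666667 [447.4 196.3] [33.5        57.33333333] [ 597.3 -404.5  131. ]
190
   49.875 [416.4 229.5] [ 8.         12.83333333] [ 510.1 -322.6  131. ]
   17.055555555555557 [412.4 222.9] [3.16666667 7.66666667] [ 527.1 -312.4  131. ]
top [442, -320, 131] (np.float64(415.55631673309637), np.float64(256.0186416658668)) [131 128 123 109  88  89 125 192 211 225 228 227 228 228 230 230 203 147
 118 114 119]
110
   197.75 [413.7 254.7] [14.66666667 24.16666667] [ 445.3 -315.2  131. ]
   60.19444444444444 [427.  253.5] [ 3.16666667 31.66666667] [ 448.5 -349.5  131. ]
150
   111.125 [415.7 256.4] [11.33333333 15.16666667] [ 441.  -320.5  131. ]
   32.930
[... 2035 characters left out ...]
85] (np.float64(213.11274481236836), np.float64(248.491785815548)) [134 203 245 250 251 251 220 148 135 132 132 123 120 142 161 166 166 166
 112  67  62]
110
   292.8333333333333 [209.  245.1] [18.         26.16666667] [ 508.4 -337.4   85. ]
150
   102.22222222222223 [211.4 248.6] [12.83333333 15.5       ] [ 519.4 -328.8   85. ]
   60.263888888888886 [203.8 236.3] [ 6.66666667 14.66666667] [ 479.4 -358.    85. ]
190
   67.31944444444444 [210.1 249.7] [ 8.33333333 14.33333333] [ 523.2 -331.    85. ]
   46.388888888888886 [203.3 236. ] [ 6.         13.66666667] [ 478.6 -359.4   85. ]
[ 519.66632515 -317.74110177  222.17661584] [-1.79968214e+02 -5.13161558e-02  8.30237619e-01] 60.37385680555626
```

View pics/m6.png

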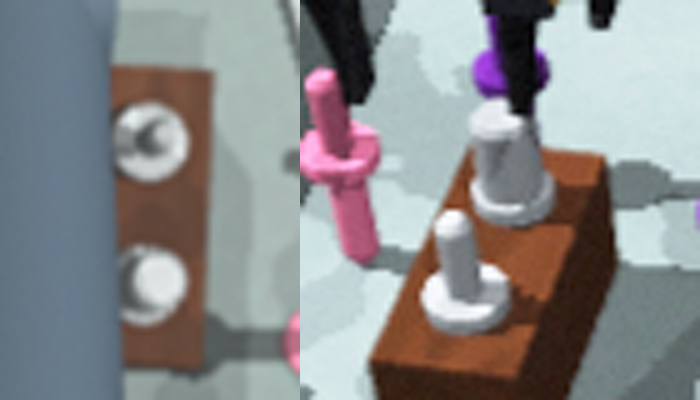

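Here the thin arbor is at scene crop (455,300), and its shank top matches the projection of (518.5,-325,131). I'll descend and grip it.

Emit:
{"api": "arm_command", "payload": {"motion": [{"linear": [-0.02, -0.14, -0.4], "spin": 0, "fingers": 0.3}, {"linear": [0, 0, -0.6], "spin": 0, "fingers": 0.3}, {"linear": [0, 0, -0.6], "spin": 0, "fingers": 0.3}, {"linear": [0, 0, -0.4], "spin": 0, "fingers": 0.3}, {"linear": [0, 0, -0.2], "spin": 0, "fingers": 0.3}, {"linear": [0, 0, 0], "spin": 0, "fingers": -0.2}, {"linear": [0, 0, 0], "spin": 0, "fingers": -0.9}, {"linear": [0, 0, 0], "spin": 0, "fingers": -0.9}, {"linear": [0, 0, 0], "spin": 0, "fingers": -0.9}, {"linear": [0, 0, 0], "spin": 0, "fingers": -0.9}]}}

```text
clock: 16.45
eef_pos: [518.5, -326.2, 112.4]
orientation: [180.0, -0.1, 0.6]
ft_force: [-0.4, 0.4, 0.0]
width: 23.9
grip_force: 0.0
```

Emit:
{"api": "arm_command", "payload": {"motion": [{"linear": [0, 0, 0], "spin": 0, "fingers": -0.9}, {"linear": [0, 0, 0], "spin": 0, "fingers": -0.9}, {"linear": [0, 0, 0], "spin": 0, "fingers": -0.9}, {"linear": [0, 0, 0], "spin": 0, "fingers": -0.9}]}}

```text
clock: 16.85
eef_pos: [518.3, -326.0, 112.1]
orientation: [180.0, -0.0, 0.6]
ft_force: [-1.2, 1.1, 5.1]
width: 17.2
grip_force: 30.0
```

Emit:
{"api": "arm_command", "payload": {"motion": [{"linear": [0, 0, 0.3], "spin": 0, "fingers": -0.9}, {"linear": [0, 0, 0.5], "spin": 0, "fingers": -0.9}, {"linear": [0, 0, 0.6], "spin": 0, "fingers": -0.9}, {"linear": [0, 0, 0.6], "spin": 0, "fingers": -0.9}, {"linear": [0, 0, 0.4], "spin": 0, "fingers": -0.9}, {"linear": [0.1, 0.4, 0], "spin": 0, "fingers": -0.9}, {"linear": [0.1, 0.7, 0], "spin": 0, "fingers": -0.9}, {"linear": [0.1, 0.8, 0], "spin": 0, "fingers": -0.9}, {"linear": [0.1, 0.8, 0], "spin": 0, "fingers": -0.9}, {"linear": [0.1, 0.8, 0], "spin": 0, "fingers": -0.9}, {"linear": [0.1, 0.8, 0], "spin": 0, "fingers": -0.9}, {"linear": [0.1, 0.8, 0], "spin": 0, "fingers": -0.9}]}}

```text
clock: 18.05
eef_pos: [552.7, -69.5, 231.7]
orientation: [180.0, 0.0, 0.5]
ft_force: [0.6, -0.5, -3.4]
width: 17.2
grip_force: 30.0
```

Emit:
{"api": "arm_command", "payload": {"motion": [{"linear": [0.1, 0.8, 0], "spin": 0, "fingers": -0.9}, {"linear": [0, 0.8, 0], "spin": 0, "fingers": -0.9}, {"linear": [0, 0.8, 0], "spin": 0, "fingers": -0.9}, {"linear": [0, 0.8, 0], "spin": 0, "fingers": -0.9}, {"linear": [0, 0.6, 0], "spin": 0, "fingers": -0.9}, {"linear": [0, 0.3, 0], "spin": 0, "fingers": -0.9}, {"linear": [0, 0, 0], "spin": 0, "fingers": -0.9}, {"linear": [0, 0, 0], "spin": 0, "fingers": -0.9}]}}

```text
clock: 18.85
eef_pos: [558.2, 132.0, 231.3]
orientation: [179.9, 0.0, 0.5]
ft_force: [-0.4, -0.5, -3.1]
width: 17.1
grip_force: 30.0
```

```bash
cat >> h.py <<'E'
def pil(r,z0,z1,view):
    from scipy.optimize import least_squares
    q,e=cap('scene');s=env.state();x,y,tz=s['eef_pos'];print(s['eef_pos'].round(1),s['ft_force'].round(1),s['width'])
    C=cloud('scene',e)
    m=(abs(C[...,0]-x)<25)&(abs(C[...,1]-y)<25)&(C[...,2]>z0)&(C[...,2]<z1);P=C[m];zm=(z0+z1)/2
    f=lambda p:np.hypot(P[:,0]-p[0]-p[2]*(P[:,2]-z0),P[:,1]-p[1]-p[3]*(P[:,2]-z0))-r
    o=least_squares(f,[x,y,0,0],loss='soft_l1');print(len(P),'axis at z0',o.x[:2].round(1),'tilt',np.degrees(o.x[2:]).round(1),'err',abs(f(o.x)).mean().round(2))
    # silhouette mid-columns of the bright part
    if view:
        u,v=proj('scene',[x,y,zm])[0];x0,y0=int(u-50),int(v-40)
        cv2.imwrite('pics/%s.png'%view,cv2.resize(q[y0:y0+90,x0:x0+100],None,fx=6,fy=6,interpolation=cv2.INTER_CUBIC)[:,:,::-1]);print('crop org',x0,y0)
    return q,e
E
python3 - <<'E'
from h import *
s=env.state();t=s['eef_pos'][2]-102
q,e=pil(10,t+10,t+62,'m7');np.savez('m7.npz',q=q,e=e)
E
```

```text
[558.4 131.3 231.3] [-0.1 -0.6 -3.8] 17.47641272554302
151 axis at z0 [557.  130.7] tilt [ 1.3 -0.5] err 0.82
crop org 366 210
```

View pics/m7.png

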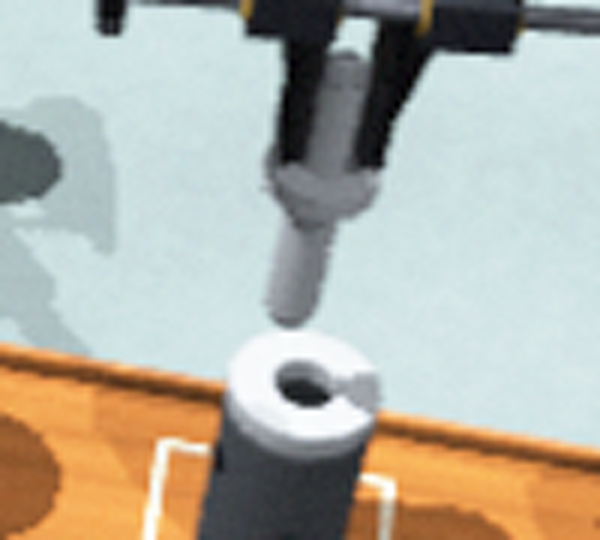

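The arbor hangs vertically with its tip at crop (290,320), and the bore is at crop (306,384). Next I'll centre it and come down to just above the plate.

Emit:
{"api": "arm_command", "payload": {"motion": [{"linear": [0.01, 0.14, 0], "spin": 0, "fingers": -0.9}, {"linear": [0, 0.13, -0.2], "spin": 0, "fingers": -0.9}, {"linear": [0, 0, -0.2], "spin": 0, "fingers": -0.9}, {"linear": [0, 0, -0.14], "spin": 0, "fingers": -0.9}, {"linear": [0, 0, 0], "spin": 0, "fingers": -0.9}, {"linear": [0, 0, 0], "spin": 0, "fingers": -0.9}]}}

```text
clock: 19.5
eef_pos: [558.6, 147.3, 204.1]
orientation: [180.0, 0.0, 0.5]
ft_force: [0.4, -1.0, -2.1]
width: 17.1
grip_force: 30.0
```

Run:
```python
from h import *
s=env.state();t=s['eef_pos'][2]-102
q,e=pil(10,t+12,t+62,'m8');np.savez('m8.npz',q=q,e=e)
C=cloud('scene',e)
m=(abs(C[...,0]-558)<36)&(abs(C[...,1]-144)<36)&(abs(C[...,2]-95)<3);P=C[m][:,:2].astype(np.float32)
print('plate scene',len(P),cv2.minEnclosingCircle(P),P.min(0),P.max(0))
z=np.load('m7.npz')
for lo,hi in((0,110),(150,256)):[print(lo,*t) for t in ell('scene',z['q'],[558,144,95],16,lo,hi,95)]
```

```text
[558.8 147.4 204.6] [ 0.6  0.8 -2.4] 16.988275904580888
138 axis at z0 [557.7 145.6] tilt [0.5 0.4] err 0.89
crop org 371 220
plate scene 259 ((557.1266479492188, 143.44497680664062), 29.65060043334961) [531.6804   115.671936] [585.772   171.13242]
0 142.26388888888889 [413.4 281.3] [18.5 27.5] [580.9 135.6  95. ]
0 28.944444444444443 [416.  274.7] [4.33333333 8.66666667] [560.2 142.5  95. ]
150 697.4444444444445 [416.2 269.6] [27.16666667 35.83333333] [544.3 143.8  95. ]
150 49.583333333333336 [416. 274.] [6.5        9.83333333] [557.9 142.5  95. ]
150 2.0833333333333335 [427.  289.1] [0.66666667 4.33333333] [600.4 163.5  95. ]
```

Emit:
{"api": "arm_command", "payload": {"motion": [{"linear": [0.01, -0.045, -0.04], "spin": 0, "fingers": -0.9}, {"linear": [0, 0, -0.06], "spin": 0, "fingers": -0.9}, {"linear": [0, 0, -0.06], "spin": 0, "fingers": -0.9}, {"linear": [0, 0, -0.06], "spin": 0, "fingers": -0.9}, {"linear": [0, 0, 0], "spin": 0, "fingers": -0.9}, {"linear": [0, 0, 0], "spin": 0, "fingers": -0.9}]}}

```text
clock: 20.15
eef_pos: [559.0, 145.3, 193.4]
orientation: [180.0, 0.0, 0.6]
ft_force: [-0.5, 0.4, -2.9]
width: 17.3
grip_force: 30.0
```

Emit:
{"api": "arm_command", "payload": {"motion": [{"linear": [0, 0, -0.06], "spin": 0, "fingers": -0.9}, {"linear": [0, 0, -0.06], "spin": 0, "fingers": -0.9}, {"linear": [0, 0, 0], "spin": 0, "fingers": -0.9}]}}

```text
clock: 20.45
eef_pos: [558.8, 145.1, 187.0]
orientation: [180.0, 0.1, 0.6]
ft_force: [0.5, -0.0, -2.1]
width: 17.3
grip_force: 30.0
```

Emit:
{"api": "arm_command", "payload": {"motion": [{"linear": [0, 0, -0.1], "spin": 0, "fingers": -0.9}, {"linear": [0, 0, -0.1], "spin": 0, "fingers": -0.9}, {"linear": [0, 0, -0.1], "spin": 0, "fingers": -0.9}, {"linear": [0, 0, 0], "spin": 0, "fingers": -0.9}]}}

```text
clock: 20.85
eef_pos: [558.6, 145.1, 171.5]
orientation: [180.0, 0.1, 0.6]
ft_force: [0.1, 0.8, -1.8]
width: 17.2
grip_force: 30.0
```

Emit:
{"api": "arm_command", "payload": {"motion": [{"linear": [0, 0, -0.15], "spin": 0, "fingers": -0.9}, {"linear": [0, 0, -0.15], "spin": 0, "fingers": -0.9}, {"linear": [0, 0, -0.15], "spin": 0, "fingers": -0.9}, {"linear": [0, 0, -0.1], "spin": 0, "fingers": -0.9}, {"linear": [0, 0, 0], "spin": 0, "fingers": -0.9}, {"linear": [0, 0, 0], "spin": 0, "fingers": -0.9}]}}

```text
clock: 21.45
eef_pos: [559.0, 145.3, 144.9]
orientation: [180.0, 0.0, 0.6]
ft_force: [-1.5, -0.5, -3.5]
width: 17.3
grip_force: 30.0
```

Smooth so far. About 13 mm remain to seat the collar.

Emit:
{"api": "arm_command", "payload": {"motion": [{"linear": [0, 0, -0.1], "spin": 0, "fingers": -0.9}, {"linear": [0, 0, -0.06], "spin": 0, "fingers": -0.9}, {"linear": [0, 0, -0.04], "spin": 0, "fingers": -0.9}, {"linear": [0, 0, 0], "spin": 0, "fingers": -0.9}]}}

```text
clock: 21.85
eef_pos: [558.9, 145.2, 134.7]
orientation: [180.0, 0.0, 0.6]
ft_force: [-0.3, -0.5, -3.8]
width: 17.0
grip_force: 30.0
```

Emit:
{"api": "arm_command", "payload": {"motion": [{"linear": [0, 0, -0.04], "spin": 0, "fingers": -0.9}, {"linear": [0, 0, -0.02], "spin": 0, "fingers": -0.9}, {"linear": [0, 0, -0.02], "spin": 0, "fingers": -0.9}, {"linear": [0, 0, 0], "spin": 0, "fingers": -0.9}]}}

```text
clock: 22.25
eef_pos: [559.6, 145.5, 132.2]
orientation: [180.0, -0.1, 0.6]
ft_force: [-1.6, -0.8, 5.5]
width: 17.1
grip_force: 30.0
```

Emit:
{"api": "arm_command", "payload": {"motion": [{"linear": [0, 0, 0], "spin": 0, "fingers": -0.5}, {"linear": [0, 0, 0], "spin": 0, "fingers": 0.2}, {"linear": [0, 0, 0], "spin": 0, "fingers": 0.2}, {"linear": [0, 0, 0], "spin": 0, "fingers": 0.2}, {"linear": [0, 0, 0.3], "spin": 0, "fingers": 0.2}, {"linear": [0, 0, 0.6], "spin": 0, "fingers": 0.2}, {"linear": [0, 0, 0.8], "spin": 0, "fingers": 0.6}, {"linear": [0.2, -0.9, 0], "spin": 0, "fingers": 1}, {"linear": [0.2, -0.9, 0], "spin": 0, "fingers": 1}, {"linear": [0.2, -0.9, 0], "spin": 0, "fingers": 1}, {"linear": [0.2, -0.9, 0], "spin": 0, "fingers": 1}, {"linear": [0, 0, 0], "spin": 0, "fingers": 1}]}}

```text
clock: 23.45
eef_pos: [600.3, -44.1, 216.8]
orientation: [179.7, -0.1, -0.2]
ft_force: [0.7, -0.5, -0.0]
width: 85.3
grip_force: 0.0
```

Run:
```python
from h import *
q,e=cap('scene');p,d=cap('top');np.savez('m9.npz',p=p,d=d,q=q,e=e)
print(env.state()['eef_pos'])
r=lambda im,x,y,w,h,k:cv2.resize(im[y:y+h,x:x+w],None,fx=k,fy=k,interpolation=cv2.INTER_CUBIC)
cv2.imwrite('pics/m9.png',np.hstack([r(p,200,165,100,90,4),r(q,380,225,90,90,4)])[:,:,::-1])
t=np.load('top0.npz');s=np.load('scene0.npz')
for n,im,dd in(('top',t['p'],t['d']),('scene',s['p'],s['d'])):
    for lo,hi in((0,120),(170,256),(190,256),(205,256)):
        print(n,lo,hi);[print('  ',*x) for x in ell(n,im,[648,-268,16],17,lo,hi,16)[:3]]
    C=cloud(n,dd);m=(abs(C[...,0]-648)<45)&(abs(C[...,1]+268)<45)&(C[...,2]>11)&(C[...,2]<25);P=C[m][:,:2].astype(np.float32);print(len(P),cv2.minEnclosingCircle(P),P.min(0),P.max(0))
for n,im,dd in(('top',p,d),('scene',q,e)):
    C=cloud(n,dd);m=(abs(C[...,0]-558)<25)&(abs(C[...,1]-144)<25)&(C[...,2]>112)&(C[...,2]<160);P=C[m];print(n,'shank',len(P),P.mean(0),P.min(0),P.max(0))
```

```text
[599.43868542 -36.02126822 216.8574993 ]
top 0 120
   52.611111111111114 [388.8 183.9] [20.16666667 23.66666667] [ 648.7 -265.2   16. ]
   32.791666666666664 [390.9 183.7] [5.66666667 7.83333333] [ 649.2 -270.9   16. ]
top 170 256
   1144.2777777777778 [388.5 183.5] [40. 40.] [ 649.7 -264.3   16. ]
   247.56944444444446 [389.1 185.1] [24.33333333 26.66666667] [ 645.4 -266.1   16. ]
   64.01388888888889 [390.1 183.9] [8.83333333 9.16666667] [ 648.6 -268.9   16. ]
top 190 256
   281.625 [390.2 183.9] [18.66666667 19.16666667] [ 648.8 -269.    16. ]
   74.05555555555556 [390.1 184. ] [9.5        9.83333333] [ 648.5 -268.7   16. ]
top 205 256
   261.5138888888889 [390.1 183.9] [18.  18.5] [ 648.6 -268.9   16. ]
   83.30555555555556 [390. 184.] [10.16666667 10.5       ] [ 648.4 -268.6   16. ]
227 ((654.6924438476562, -270.1254577636719), 34.72975540161133) [ 620.0644  -302.77142] [ 674.581   -238.26698]
scene 0 120
   74.73611111111111 [233.4 319.8] [11.83333333 18.66666667] [ 666.6 -250.6   16. ]
   30.88888888888889 [226.2 312.3] [5.66666667 8.5       ] [ 647.8 -271.3   16. ]
   4.41666
[... 352 characters left out ...]
6 312. ] [ 8.5        11.16666667] [ 646.7 -270.7   16. ]
scene 205 256
   808.7222222222222 [225.  308.9] [28.83333333 41.        ] [ 638.5 -276.3   16. ]
   80.5 [226.6 312. ] [ 8.83333333 11.66666667] [ 646.7 -270.6   16. ]
   36.111111111111114 [236.  325.5] [ 6.66666667 18.83333333] [ 681.4 -241.6   16. ]
363 ((647.7855834960938, -270.4527587890625), 29.268234252929688) [ 621.2396  -297.46085] [ 676.47174 -243.08896]
top shank 52 [556.87346847 143.0382902  142.21284034] [544.38942099 131.27400774 112.84891603] [566.37777635 154.39703637 156.18130987]
scene shank 136 [563.83455802 142.38795568 135.33669261] [552.72867321 134.68820698 112.29402068] [570.007311   151.42282056 154.51321546]
```

View pics/m9.png

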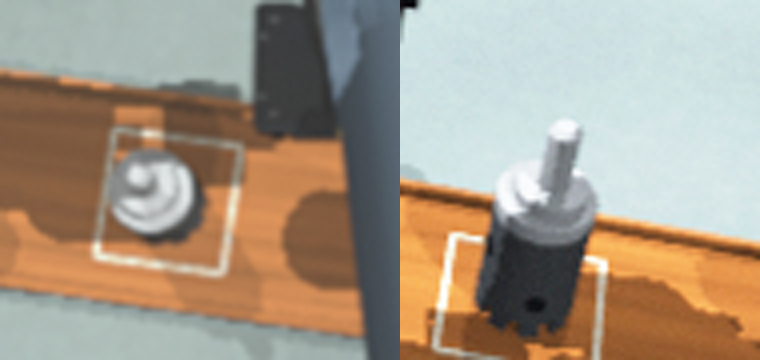

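The arbor is seated flush (scene crop (560,160), top crop (150,190)). The ring centre is at about (647.7,-269.6), so I'll move there.

Emit:
{"api": "arm_command", "payload": {"motion": [{"linear": [0.16, -0.78, 0], "spin": 0, "fingers": 1}, {"linear": [0.16, -0.78, 0], "spin": 0, "fingers": 1}, {"linear": [0.16, -0.78, 0], "spin": 0, "fingers": 1}, {"linear": [0.16, -0.78, 0], "spin": 0, "fingers": 1}, {"linear": [0.16, -0.78, 0], "spin": 0, "fingers": 1}, {"linear": [0.16, -0.77, 0], "spin": 0, "fingers": 1}, {"linear": [0, 0, -0.6], "spin": 0, "fingers": 1}, {"linear": [0, 0, -0.9], "spin": 0, "fingers": 1}, {"linear": [0, 0, -0.9], "spin": 0, "fingers": 1}, {"linear": [0, 0, -0.6], "spin": 0, "fingers": 1}, {"linear": [0, 0, 0], "spin": 0, "fingers": 1}, {"linear": [0, 0, 0], "spin": 0, "fingers": 1}]}}

```text
clock: 24.75
eef_pos: [648.3, -266.4, 67.1]
orientation: [-180.0, -0.1, 0.7]
ft_force: [0.9, -0.4, 0.8]
width: 87.1
grip_force: 0.0
```

Emit:
{"api": "arm_command", "payload": {"motion": [{"linear": [-0.01, -0.06, -0.4], "spin": 0, "fingers": 1}, {"linear": [0, 0, -0.3], "spin": 0, "fingers": 1}, {"linear": [0, 0, -0.15], "spin": 0, "fingers": 1}, {"linear": [0, 0, -0.05], "spin": 0, "fingers": 1}, {"linear": [0, 0, 0], "spin": 0, "fingers": 0.3}, {"linear": [0, 0, 0], "spin": 0, "fingers": -0.2}, {"linear": [0, 0, 0], "spin": 0, "fingers": -0.2}, {"linear": [0, 0, 0], "spin": 0, "fingers": -0.2}, {"linear": [0, 0, 0], "spin": 0, "fingers": -0.2}, {"linear": [0, 0, 0], "spin": 0, "fingers": -0.2}]}}

```text
clock: 25.75
eef_pos: [646.9, -270.9, 21.5]
orientation: [-180.0, -0.0, 0.6]
ft_force: [0.4, 0.6, 1.9]
width: 54.6
grip_force: 30.0
```

Emit:
{"api": "arm_command", "payload": {"motion": [{"linear": [0, 0, 0.4], "spin": 0, "fingers": -0.2}, {"linear": [0, 0, 0.8], "spin": 0, "fingers": -0.2}, {"linear": [0, 0, 0.9], "spin": 0, "fingers": -0.2}, {"linear": [0, 0, 0.9], "spin": 0, "fingers": -0.2}, {"linear": [0, 0, 0.9], "spin": 0, "fingers": -0.2}, {"linear": [-0.1, 0.5, 0], "spin": 0, "fingers": -0.2}, {"linear": [-0.17, 0.8, 0], "spin": 0, "fingers": -0.2}, {"linear": [-0.17, 0.8, 0], "spin": 0, "fingers": -0.2}, {"linear": [-0.17, 0.8, 0], "spin": 0, "fingers": -0.2}, {"linear": [-0.17, 0.8, 0], "spin": 0, "fingers": -0.2}, {"linear": [-0.17, 0.8, 0], "spin": 0, "fingers": -0.2}, {"linear": [-0.17, 0.8, 0], "spin": 0, "fingers": -0.2}]}}

```text
clock: 26.95
eef_pos: [589.8, -4.9, 215.8]
orientation: [180.0, 0.0, 0.5]
ft_force: [0.5, -0.1, -1.2]
width: 54.9
grip_force: 30.0
```

Emit:
{"api": "arm_command", "payload": {"motion": [{"linear": [-0.17, 0.8, 0], "spin": 0, "fingers": -0.2}, {"linear": [-0.17, 0.8, 0], "spin": 0, "fingers": -0.2}, {"linear": [-0.17, 0.8, 0], "spin": 0, "fingers": -0.2}, {"linear": [-0.1, 0.5, 0], "spin": 0, "fingers": -0.2}, {"linear": [-0.02, 0.1, 0], "spin": 0, "fingers": -0.2}, {"linear": [0, 0, 0], "spin": 0, "fingers": -0.2}, {"linear": [0, 0, 0], "spin": 0, "fingers": -0.2}]}}

```text
clock: 27.65
eef_pos: [559.6, 141.7, 215.8]
orientation: [179.9, 0.0, 0.4]
ft_force: [-0.4, -0.5, -1.4]
width: 54.9
grip_force: 30.0
```

```bash
cat >> h.py <<'E'
def cyl(C,V,x,y,r,z0,z1,R=35,lo=0):
    from scipy.optimize import least_squares
    m=(abs(C[...,0]-x)<R)&(abs(C[...,1]-y)<R)&(C[...,2]>z0)&(C[...,2]<z1)&(V>=lo);P=C[m]
    f=lambda p:np.hypot(P[:,0]-p[0],P[:,1]-p[1])-r
    o=least_squares(f,[x-3,y],loss='soft_l1');print(r,len(P),'axis',o.x.round(1),'err',abs(f(o.x)).mean().round(2),'z',np.percentile(P[:,2],[2,98]).round(1))
E
python3 - <<'E'
from h import *
q,e=cap('scene');s=env.state();x,y,z=s['eef_pos'];print(s['eef_pos'])
C=cloud('scene',e);V=q.max(-1)
zb=z-21.5
u,v=proj('scene',[x+28,y,zb+8])[0];print(V[int(v),int(u)-16:int(u)+17])
cyl(C,V,x,y,28,zb+1,zb+14,lo=140)
cyl(C,V,558,144,9,112,149,R=18)
cyl(C,V,558,144,20,97,104,R=30)
# silhouettes: bright columns of shank rows
for zz in(115,125,135,145):
    u,v=proj('scene',[562,144,zz])[0]; print(zz,(u.round(1),v.round(1)),V[int(round(v)),int(u)-9:int(u)+10], [C[int(round(v)),int(u)+k,1].round() for k in(-5,0,5)])
E
```

```text
[559.63521618 141.47269125 215.7620059 ]
[223 223 224 224 227 219 184 127 104 107 109 114 114 119 122 118 121 124
 126 129 129 132 128 124 121 139 185 222 228 227 228 227 225]
28 16 axis [561.3 142.2] err 3.91 z [196.1 207.6]
9 110 axis [558.1 143.7] err 0.99 z [112.8 148.7]
20 75 axis [558.7 143.9] err 2.43 z [ 97.1 103.8]
115 (np.float64(418.3), np.float64(269.0)) [244 251 251 248 242 225 179 166 153 140 126 124 125 146 188 209 204 219
 232] [np.float64(134.0), np.float64(142.0), np.float64(157.0)]
125 (np.float64(419.1), np.float64(265.8)) [239 241 241 242 240 215 174 162 152 136 126 129 122 173 220 230 232 232
 231] [np.float64(137.0), np.float64(142.0), np.float64(185.0)]
135 (np.float64(419.9), np.float64(262.6)) [230 231 229 230 231 221 193 174 164 156 133 124 126 127 189 229 230 232
 232] [np.float64(160.0), np.float64(142.0), np.float64(185.0)]
145 (np.float64(420.7), np.float64(259.3)) [229 229 228 228 229 219 196 216 237 237 233 201 152 151 193 224 227 228
 229] [np.float64(164.0), np.float64(142.0), np.float64(189.0)]
```

Run:
```python
from h import *
q,e=cap('scene');s=env.state();x,y,z=s['eef_pos'];print(s['eef_pos'])
C=cloud('scene',e);V=q.max(-1);zb=z-21.5
C2=C.copy();C2[C[...,0]<x+8]=0
cyl(C2,V,x,y,28,zb+2,zb+14,lo=85)
cyl(C2,V,x,y,28,zb+2,zb+14,lo=0)
P=C2[(abs(C2[...,0]-x)<40)&(abs(C2[...,1]-y)<40)&(abs(C2[...,2]-zb-8)<6)&(V>85)]
print(P[:,0].max(),P[:,1].min(),P[:,1].max())
for k in range(-28,29,7):
    a=P[abs(P[:,1]-y-k)<3]
    if len(a): print(k,len(a),np.median(a[:,0]).round(1),(np.median(a[:,0])-np.sqrt(784-k*k)).round(1))
```

```text
[559.67332829 141.53525985 215.81516709]
28 108 axis [559.8 141. ] err 0.98 z [196.7 208.1]
28 141 axis [560. 141.] err 1.66 z [196.8 208. ]
589.7247916127974 103.78719946833105 178.17386401983654
-28 2 573.7 573.7
-21 15 578.8 560.3
-14 16 583.7 559.4
-7 12 587.3 560.2
0 11 587.9 559.9
7 12 586.2 559.1
14 11 583.0 558.7
21 8 579.3 560.8
```

Emit:
{"api": "arm_command", "payload": {"motion": [{"linear": [-0.03, 0.06, -0.1], "spin": 0, "fingers": -0.2}, {"linear": [0, 0, -0.3], "spin": 0, "fingers": -0.2}, {"linear": [0, 0, -0.3], "spin": 0, "fingers": -0.2}, {"linear": [0, 0, 0], "spin": 0, "fingers": -0.2}, {"linear": [0, 0, 0], "spin": 0, "fingers": -0.2}]}}

```text
clock: 28.25
eef_pos: [557.2, 146.6, 180.0]
orientation: [180.0, 0.1, 0.6]
ft_force: [-1.0, 0.3, -1.0]
width: 54.4
grip_force: 30.0
```

Run:
```python
from h import *
q,e=cap('scene');s=env.state();x,y,z=s['eef_pos'];print(s['eef_pos'],s['ft_force'])
C=cloud('scene',e);V=q.max(-1);zb=z-21.5
C2=C.copy();C2[C[...,0]<x+8]=0
cyl(C2,V,x,y,28,zb+2,zb+14,lo=85)
cyl(C,V,558,144,9,112,149,R=18)
```

```text
[557.68880868 146.83550905 180.79158778] [ 0.15758893  0.08089735 -0.54826483]
28 104 axis [557.5 146.2] err 0.99 z [161.7 173.1]
9 86 axis [558.  143.6] err 0.79 z [112.6 141.5]
```

Emit:
{"api": "arm_command", "payload": {"motion": [{"linear": [0.01, -0.045, 0], "spin": 0, "fingers": -0.2}, {"linear": [0, 0, -0.06], "spin": 0, "fingers": -0.2}, {"linear": [0, 0, -0.06], "spin": 0, "fingers": -0.2}, {"linear": [0, 0, -0.06], "spin": 0, "fingers": -0.2}, {"linear": [0, 0, -0.06], "spin": 0, "fingers": -0.2}, {"linear": [0, 0, 0], "spin": 0, "fingers": -0.2}]}}

```text
clock: 28.9
eef_pos: [557.8, 144.4, 168.5]
orientation: [180.0, 0.1, 0.6]
ft_force: [0.2, -0.0, -1.2]
width: 54.9
grip_force: 30.0
```

Emit:
{"api": "arm_command", "payload": {"motion": [{"linear": [0, 0, -0.06], "spin": 0, "fingers": -0.2}, {"linear": [0, 0, -0.06], "spin": 0, "fingers": -0.2}, {"linear": [0, 0, 0], "spin": 0, "fingers": -0.2}]}}

```text
clock: 29.2
eef_pos: [557.8, 144.4, 162.5]
orientation: [180.0, 0.1, 0.6]
ft_force: [-0.1, -0.1, -1.6]
width: 54.5
grip_force: 30.0
```

Ring bottom is at about 141 mm, around 10 mm below the shank top, with no contact force. Final height is TCP ≈ 126.5.

Emit:
{"api": "arm_command", "payload": {"motion": [{"linear": [0, 0, -0.15], "spin": 0, "fingers": -0.2}, {"linear": [0, 0, -0.15], "spin": 0, "fingers": -0.2}, {"linear": [0, 0, -0.15], "spin": 0, "fingers": -0.2}, {"linear": [0, 0, -0.15], "spin": 0, "fingers": -0.2}, {"linear": [0, 0, 0], "spin": 0, "fingers": -0.2}, {"linear": [0, 0, 0], "spin": 0, "fingers": -0.2}]}}

```text
clock: 29.8
eef_pos: [558.0, 144.6, 132.8]
orientation: [180.0, 0.0, 0.6]
ft_force: [-0.6, 0.8, -0.2]
width: 54.4
grip_force: 30.0
```

Emit:
{"api": "arm_command", "payload": {"motion": [{"linear": [0, 0, -0.03], "spin": 0, "fingers": -0.2}, {"linear": [0, 0, -0.03], "spin": 0, "fingers": -0.2}, {"linear": [0, 0, -0.02], "spin": 0, "fingers": -0.2}, {"linear": [0, 0, 0], "spin": 0, "fingers": -0.2}]}}

```text
clock: 30.2
eef_pos: [558.1, 144.5, 129.0]
orientation: [180.0, 0.0, 0.6]
ft_force: [0.5, -1.4, -0.9]
width: 54.3
grip_force: 30.0
```

Emit:
{"api": "arm_command", "payload": {"motion": [{"linear": [0, 0, -0.02], "spin": 0, "fingers": -0.2}, {"linear": [0, 0, -0.02], "spin": 0, "fingers": -0.2}, {"linear": [0, 0, 0], "spin": 0, "fingers": -0.2}]}}

```text
clock: 30.5
eef_pos: [558.0, 144.5, 126.9]
orientation: [180.0, 0.0, 0.6]
ft_force: [0.4, -1.1, -1.9]
width: 54.8
grip_force: 30.0
```

Emit:
{"api": "arm_command", "payload": {"motion": [{"linear": [0, 0, -0.01], "spin": 0, "fingers": -0.2}, {"linear": [0, 0, 0], "spin": 0, "fingers": -0.2}]}}

```text
clock: 30.7
eef_pos: [558.1, 144.5, 126.5]
orientation: [180.0, 0.0, 0.6]
ft_force: [0.8, 0.2, -1.4]
width: 54.7
grip_force: 30.0
```

Emit:
{"api": "arm_command", "payload": {"motion": [{"linear": [0, 0, -0.015], "spin": 0, "fingers": -0.2}, {"linear": [0, 0, 0], "spin": 0, "fingers": -0.2}, {"linear": [0, 0, 0], "spin": 0, "fingers": 0.4}, {"linear": [0, 0, 0], "spin": 0, "fingers": 1}, {"linear": [0, 0, 0], "spin": 0, "fingers": 1}, {"linear": [0, 0, 0], "spin": 0, "fingers": 1}, {"linear": [0, 0, 0], "spin": 0, "fingers": 1}, {"linear": [0, 0, 0.3], "spin": 0, "fingers": 1}, {"linear": [0, 0, 0.6], "spin": 0, "fingers": 1}, {"linear": [0, 0, 0.8], "spin": 0, "fingers": 1}, {"linear": [0, 0, 0.3], "spin": 0, "fingers": 1}, {"linear": [0, -0.4, 0], "spin": 0, "fingers": 1}]}}

```text
clock: 31.9
eef_pos: [559.5, 128.4, 230.1]
orientation: [-179.8, -0.4, 0.8]
ft_force: [0.2, -0.3, 0.5]
width: 87.1
grip_force: 0.0
```

Emit:
{"api": "arm_command", "payload": {"motion": [{"linear": [0, -0.8, 0], "spin": 0, "fingers": 1}, {"linear": [0, -0.8, 0], "spin": 0, "fingers": 1}, {"linear": [0, -0.8, 0], "spin": 0, "fingers": 1}, {"linear": [0, -0.8, 0], "spin": 0, "fingers": 1}, {"linear": [0, -0.4, 0], "spin": 0, "fingers": 1}, {"linear": [0, 0, 0], "spin": 0, "fingers": 1}, {"linear": [0, 0, 0], "spin": 0, "fingers": 1}]}}

```text
clock: 32.6
eef_pos: [558.1, -54.8, 226.1]
orientation: [-180.0, -0.0, 0.5]
ft_force: [0.7, 0.5, 0.1]
width: 87.2
grip_force: 0.0
```

Run:
```python
from h import *
q,e=cap('scene');p,d=cap('top');s=env.state();print(s['eef_pos'],s['ft_force'])
C=cloud('scene',e);V=q.max(-1)
C2=C.copy();C2[C[...,0]<564]=0
cyl(C2,V,558,144,28,107,119)
cyl(C2,V,558,144,28,20,75)
cyl(C,V,558,144,9,126,149,R=18)
T=cloud('top',d)
for n,K in(('scene',C),('top',T)):
    m=(np.hypot(K[...,0]-558,K[...,1]-144)<26)&(np.hypot(K[...,0]-558,K[...,1]-144)>14)&(K[...,2]>105)&(K[...,2]<135)
    P=K[m];A=np.c_[P[:,:2]-[558,144],np.ones(len(P))];c=np.linalg.lstsq(A,P[:,2],rcond=None)[0]
    print(n,'ringtop',len(P),np.median(P[:,2]).round(1),'tilt',np.degrees(c[:2]).round(1))
    for nm,x,y in(('wide',541,-29),('tall',605,339),('spare',443,-321)):
        m=(abs(K[...,0]-x)<40)&(abs(K[...,1]-y)<40)&(K[...,2]>60);P=K[m];print(nm,len(P),P.mean(0).round(),P[:,2].max().round())
```

```text
[558.19092815 -53.34239414 226.0878144 ] [0.46224262 1.78586322 0.38737384]
28 101 axis [558.2 143.9] err 1.22 z [107.8 118.7]
28 398 axis [556.2 142.7] err 0.91 z [21.5 73.8]
9 69 axis [557.9 143.7] err 1.06 z [126.6 148.4]
scene ringtop 194 122.3 tilt [-0.2 -0.4]
wide 3399 [551. -33. 412.] 607.0
tall 537 [600. 318.  90.] 105.0
spare 792 [ 451. -318.   90.] 136.0
top ringtop 225 120.1 tilt [ 0.2 -0. ]
wide 1421 [541. -34. 549.] 605.0
tall 237 [591. 319.  97.] 110.0
spare 816 [ 444. -319.   83.] 136.0
```

The ring lies flat at its expected height (top about 121 mm), centred on the shank, and all the other parts are still standing. Handing in.

```bash
python3 -c "
from workcell import env
print(env.hand_in())"
```

```text
the job is handed in; nothing more can be done
None
```

I handed the job in at about 33 s: the cutter stands upright in the chalked square, the thin-shanked arbor is seated in its bore, and the ring lies flat on the collar; the final check showed the neighbours and thick-shanked arbor still in place (wide cutter partly hidden by the arm), but the hand-in returned no verdict.

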